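# Pop the breaker window of the bench power box

### The job

A breaker has tripped in the grey power box on the bench. With a fingertip press the orange thumb pad on the edge of its smoked window in once, gently, until the push-push latch lets go, take the finger away so that the window springs up, and watch for a couple of seconds that it stays open by itself; do not push it shut again. Do not pick up or shift the tape roll, screwdriver, spray can or multimeter, and do not press the red emergency stop.

Things in the scene. Friction and masses are not known exactly. Their poses are not given: they have to be found in the camera images.
- power_box: Portable bench power box, grey with black rubber corner posts, 270 (its x) x 340 (its y) mm, fixed to the bench. Origin: centre of its underside, on the bench; z up. Top face 115 mm up, posts 118. Socket covers stand out 12 mm on its -x side. In the top: a smoked window towards +y; the emergency stop, a rotary switch and pilot lamps towards -y.
- window_hinge (a point): Middle of the smoked window's hinge axis. The window is a black-framed leaf, 112 (x) x 190 (y) x 6 mm, brown see-through pane, over a row of breakers. The axis lies 2 mm below the leaf's upper face and runs along the box's y at the leaf's far (+x) edge, 117 mm above the bench. From it the leaf reaches towards the box's -x; shut, it is level. A 27 mm latch tongue hangs under the free edge.
- window (a joint): Angle of the window, rad: about 0.01 shut and latched, negative pressed in, 0.95 fully open at its stop; a spring always pushes it open. Push-push latch: pressed on the pad it gives at 4 to 5 N, releases past about -0.035 (pad 4.5 mm down), firm stop at -0.05 (6 mm): press to it. Let go, it springs to 0.95 in about 1.5 s, following a slowly withdrawn finger. Pushed right down again, it latches.
- pad_top (a point): Centre of the upper face of the orange ribbed thumb pad, 20 (box x) x 48 (box y) x 3 mm, part of the window's frame, mid-width, 13 mm from the free edge, 99 mm from the hinge axis; 123 mm above the bench while the window is shut (8 mm above the box's top face, so that it stays 2 mm above that face even when pressed home). Press here, straight down.
- window_edge (a point): Middle of the window's free edge, at its upper face. When fully open it stands about 91 mm higher than when shut, and about 47 mm nearer the hinge.
- latch_pin (a joint): Follower pin of the latch, 2.6 mm thick, at the end of the tongue under the window's free edge, hidden while shut; its sideways travel along the box's y, m: 0 latched, 0.002 to 0.009 while the latch lets go, about 0 or -0.001 once open. Below -0.004 only if the opened window is pushed back down into the latch. Not to be touched.
- estop (a joint): Travel of the red mushroom emergency stop, m: 0 = out, 0.006 = pressed in.
- estop_top (a point): Top centre of the red emergency stop: mushroom head 40 mm wide on a 60 mm yellow disc; the top is 41 mm above the box's top face.
- tape_roll: Blue roll of tape lying flat, loose, on the box's top face in front (-x side) of the window: 58 mm outside, 38 mm inside, 19 mm high. Origin: centre of its underside.
- screwdriver: Small screwdriver, green handle, lying loose on the box's top face along its front (-x) edge, beside the tape roll: 150 mm long along its own x, handle up to 26 mm thick. Origin under its middle, at the top face.
- spray_can: Spray can with orange cap standing on the bench beside the box, 52 mm wide, 160 mm tall. Origin: centre of its underside.
- multimeter: Yellow multimeter lying on the bench beside the box, 150 (x) x 76 (y) x 46 mm. Origin: centre of its underside.

How it is judged:
By the outcome, as a careful person would: the job done as asked, in the order asked, and still so for the second after the job is handed in, with the robot touching nothing.
It also fails if it takes over 32 s, if anything falls off the work surface, if the arm or the gripper's body presses on something with over 40 N, if the wrist force passes 120 N, or if a joint passes its speed limit or range.

### The arm

A 6-joint arm with a two-finger parallel gripper is mounted at the origin on the work surface. World frame = base frame: x ahead of the robot, y to its left, z up, the work surface at z = 0. Lengths are in m, angles in degrees, forces in N, time in s.
With the tool pointing down it reaches from about 0.4 to 0.825 m from the base axis. Payload 7 kg.
Tool frame: the origin (TCP) lies at the very end of the fingers, on their centre line; the grasp point (between the pads) lies 19 mm behind it; x points along the fingers, z is the direction in which the jaws open and shut, and the axes are right-handed (so a half turn about x gives the same grasp; the last joint's range is limited). The gripper opens to 88 mm and grips with 3 to 60 N. Pads are 19 mm wide; open, the fingers measure 130 mm over their backs; the gripper's body (78 mm by 193 mm) begins 47 mm behind the grasp point.
Start: joints at [-52.305, 20.546, 0.682, 0, -70.136, -16.507], TCP at [0.244, -0.629, 0.227] pointing down, gripper open.
Joint ranges: [-176.03, 176.03], [-82.01, 121.73], [-58.28, 71.71], [-173.87, 95.51], [-174.79, -0.11], [-173.66, 173.66]. Speed limits (degrees/s): [136.94, 136.94, 172.46, 180, 180, 180].

### API

Orientations are given as [roll, pitch, yaw] about the fixed x, y, z axes, in that order (R = Rz(yaw) Ry(pitch) Rx(roll)).
In Python, from plant import * gives the robot as it stands.
- The arm moves only by the tool arm_command, never from a script. Its argument "commands" is one flat list of numbers, 5 for each row, row after row: the shift along the tool's x, y, z in mm, then the turn about the tool's x in degrees, then the opening in per cent of the stroke, from 0 (shut) to 100 (fully open). A call has 1 to 5 rows; each row shifts and turns the pose as measured when the row begins, along the tool's axes as they then stand; what a row does not reach is not made up. A row lasts 1/8 s, in which the tool goes at most 62.5 mm and 10.7 degrees, less where a joint would pass 70% of its speed; a pose out of reach is approached as far as the arm can. A call is refused whole if a number of a shift passes 62.5 or a number of a turn 10.7, either way. A call with a gripper value outside its range is refused whole. The fingers move at their own pace and stop on an object; the grip force is fixed at half the most. Time passes only in rows, so rows that do not move let the fingers close. It gives the time, the measured TCP pose, the force and the opening at its end, in the units of the state.
- get_obs(): the state, without advancing time (a new reading comes with each control period).
- snapshot(name): name is "scene" or "top" or "wrist"; returns a dict with "frame" (384x512x3 uint8, blue, green, red), "fov_y" (degrees; the focal length in pixels is half the picture's height over the tangent of half this angle, whatever the lens; pixels are square), "cx", "cy" (the principal point, pixels), "world_to_cam" (4x4, takes a point from world to camera coordinates). Camera axes: x right, y up, looking along -z (the intrinsics and any distortion apply to the point x, -y, -z); pixel columns grow to the right and rows downward; lengths in m; the calibration is good to about 2 mm. A picture is of the moment at which its call begins. There is no depth.
- close_job(): hands the job in, once; it reports no verdict.
The state is a dict: "clock": time; "joint_pos": joint angles; "qvel": joint speeds; "tau": joint torques, N m; "tool_pos": TCP position; "orientation": TCP orientation; "force": force on the tool from outside, world axes, zero at the start; "moment": the same for the moment, N m; "opening": finger opening in m.
Only numpy, scipy, OpenCV 4.12 (cv2) and the standard library are available. Lean on these libraries where they do the work, as an engineer would, in place of code of your own. Each camera call takes 0.05 s, during which the arm holds its last target. There are 200 camera calls.

## Working session

There is one attempt and no reset: what is moved stays moved. The work goes in short steps, Python scripts to look and compute and a tool call to move; the robot and the scene stay as the last step left them, time stands still between calls to the robot, and variables do not carry over. Pictures are saved under pics/ and viewed, about 8 in all and at most 12, crops included, and the job is handed in when it is done.

Besides the shell and the picture viewer there is one more tool, called after "Call:" as name(argument=value, ...), one argument or row to a line, values as JSON. arm_command: Moves the arm, as the interface text tells. Its arguments: {"type":"object","properties":{"commands":{"type":"array"}},"required":["commands"]}

```bash
ls; mkdir -p pics; python3 - <<'E'
from plant import *
import cv2, numpy as np, pickle
d={n:snapshot(n) for n in("scene","top")}
pickle.dump(d,open("d.pkl","wb"))
for n in d: cv2.imwrite(f"pics/{n}0.png",d[n]["frame"]); print(n,{k:d[n][k] for k in d[n] if k!="frame"})
print(get_obs())
E
```

```text
pics
scene {'fov_y': 51.870347809719625, 'cx': 255.97731596325485, 'cy': 191.47129746449338, 'world_to_cam': array([[ 0.87038779,  0.49200909,  0.01876557, -0.52009951],
       [-0.38083303,  0.64857629,  0.6590258 ,  0.08736804],
       [ 0.31207578, -0.58075456,  0.7518862 , -1.14461201],
       [ 0.        ,  0.        ,  0.        ,  1.        ]])}
top {'fov_y': 46.008701421086144, 'cx': 253.1925792388961, 'cy': 185.03952088639397, 'world_to_cam': array([[-0.01457173, -0.99975911, -0.01641297,  0.07300128],
       [ 0.99682544, -0.01581003,  0.07803264, -0.59274151],
       [-0.07827334, -0.01522379,  0.99681569, -1.28034436],
       [ 0.        ,  0.        ,  0.        ,  1.        ]])}
{'clock': 0.1, 'joint_pos': array([-5.23047058e+01,  2.05858169e+01,  6.39584955e-01, -1.60839170e-02,
       -7.01347705e+01, -1.65072230e+01]), 'qvel': array([-0.01265497, -0.11259857,  0.058957  ,  0.07140221, -0.01632943,
        0.00965013]), 'tau': array([-1.15058112e-03, -5.84164917e+01,  2.93750507e+01,  7.01559484e+00,
        1.00993115e-02, -6.34136882e-05]), 'tool_pos': array([ 0.24378543, -0.6289862 ,  0.22574292]), 'orientation': array([  5.93472552,  89.91759789, 117.11732051]), 'force': array([ 0.58452059, -0.12619415, -0.01317232]), 'moment': array([-0.04545864,  0.01532407,  0.01339592]), 'opening': 0.0874864961768758}
```

View pics/scene0.png

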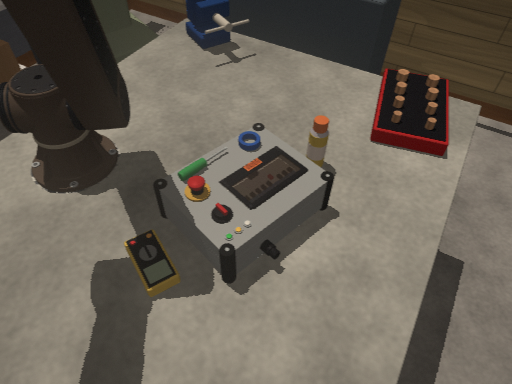

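View pics/top0.png

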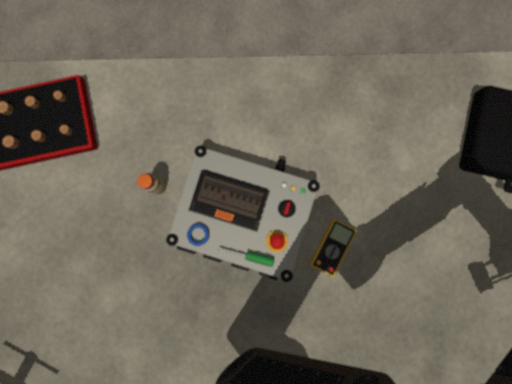

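The scene view shows the orange pad at about (253,164). In the top view it is at about (225,215), with the box posts at (201,151), (313,186), (286,276) and (172,239). The tape roll is at (199,233) and the e-stop at (277,240).

```bash
cat > h.py <<'E'
import numpy as np, cv2
def onplane(s,uv,z):
    f=s["frame"].shape[0]/2/np.tan(np.radians(s["fov_y"]/2)); T=s["world_to_cam"]; R=T[:3,:3]; c=-R.T@T[:3,3]
    uv=np.atleast_2d(uv).astype(float)
    d=np.c_[(uv[:,0]-s["cx"])/f,-(uv[:,1]-s["cy"])/f,-np.ones(len(uv))]@R
    return c+d*((z-c[2])/d[:,2])[:,None]
def orange(s,box,hlo=5,hhi=14):
    x0,y0,x1,y1=box; h=cv2.cvtColor(s["frame"],cv2.COLOR_BGR2HSV)
    m=np.zeros(h.shape[:2],np.uint8); m[y0:y1,x0:x1]=cv2.inRange(h,(hlo,130,90),(hhi,255,255))[y0:y1,x0:x1]
    n,l,st,c=cv2.connectedComponentsWithStats(m); i=1+st[1:,4].argmax(); return c[i],st[i]
E
python3 - <<'E'
from h import *; import pickle
d=pickle.load(open("d.pkl","rb"))
for n,b in(("scene",(235,150,270,178)),("top",(205,200,245,228))):
    c,st=orange(d[n],b,3,16); print(n,c,st,onplane(d[n],c,.123))
p=onplane(d["top"],[(201,151),(313,186),(286,276),(172,239)],.118); print(p,p.mean(0))
print("scene posts",onplane(d["scene"],[(258,127),(327,175),(228,248),(160,184)],.118))
e=p[0]-p[1]; e2=p[3]-p[2]; print(np.degrees(np.arctan2(e[1],e[0])),np.degrees(np.arctan2(e2[1],e2[0])))
print("tape",onplane(d["top"],(199,233),.134),"est",onplane(d["top"],(277,240),.156))
E
```

```text
scene [252.2991453  164.17948718] [243 158  19  13 117] [[0.50484674 0.14081533 0.123     ]]
top [223.74545455 215.17575758] [214 209  20  13 165] [[0.50705455 0.14173955 0.123     ]]
[[ 0.68064654  0.20189036  0.118     ]
 [ 0.58128209 -0.09702139  0.118     ]
 [ 0.34507044 -0.02025658  0.118     ]
 [ 0.44597093  0.28042084  0.118     ]] [0.5132425 0.0912583 0.118    ]
scene posts [[ 0.44429113  0.27785205  0.118     ]
 [ 0.67801511  0.20549947  0.118     ]
 [ 0.58148169 -0.09414783  0.118     ]
 [ 0.34737552 -0.02338545  0.118     ]]
71.61212499725569 71.44942009484932
tape [[0.46122917 0.2062561  0.134     ]] est [[0.44110924 0.00297686 0.156     ]]
```

```bash
cat >> h.py <<'E'
from scipy.spatial.transform import Rotation as Ro
def togo(o,p,byaw=-18.5):
    R=Ro.from_euler("xyz",o["orientation"],degrees=True); M=R.as_matrix()
    by=Ro.from_euler("z",byaw,degrees=True).apply([0,1,0])
    v=M.T@by; a=np.degrees(np.arctan2(-v[1],v[2])); a=(a+90)%180-90   # turn about tool x bringing tool z onto box y
    print("tool x,y,z in world",M.T.round(3).tolist()); print("shift mm",(M.T@(np.array(p)-o["tool_pos"])*1000).round(1),"turn",a.round(1),"z",o["tool_pos"][2].round(4),"F",o["force"].round(2),"t",o["clock"],"q6",o["joint_pos"].round(1),"open",o["opening"])
E
python3 - <<'E'
from plant import *; from h import *
togo(get_obs(),(.506,.141,.227))
E
```

```text
tool x,y,z in world [[-0.001, 0.001, -1.0], [-0.932, -0.361, 0.0], [-0.361, 0.932, 0.001]]
shift mm [-4.000e-01 -5.227e+02  6.232e+02] turn 39.7 z 0.2257 F [ 0.58 -0.13 -0.01] t 0.1 q6 [-52.3  20.6   0.6  -0.  -70.1 -16.5] open 0.0874864961768758
```

Call:
arm_command(
  commands=[0,-38,46,0,0,0,-38,46,0,0,0,-38,46,0,0,0,-38,46,0,0,0,-38,46,0,0],
)

```text
clock: 0.72
tool_pos: [0.3382, -0.3407, 0.2219]
orientation: [21.7, 89.6, 132.5]
force: [1.1, 0.2, -0.9]
opening: 0.0433
```

Call:
arm_command(
  commands=[0,-38,46,0,0,0,-38,46,0,0,0,-38,46,0,0,0,-38,46,0,0,0,0,0,10,0],
)

```text
clock: 1.35
tool_pos: [0.4165, -0.1036, 0.2231]
orientation: [14.0, 89.6, 114.9]
force: [1.1, -0.2, -0.3]
opening: 0.0006
```

```bash
python3 - <<'E'
from plant import *; from h import *
togo(get_obs(),(.506,.141,.227))
E
```

```text
tool x,y,z in world [[-0.003, 0.006, -1.0], [-0.982, -0.189, 0.002], [-0.189, 0.982, 0.007]]
shift mm [  -2.7 -134.2  223.3] turn 29.4 z 0.2231 F [ 1.09 -0.22 -0.29] t 1.35 q6 [ 12.2  -3.2 -28.3  -0.4 -64.9 -91.1] open 0.0006056217625042792
```

Call:
arm_command(
  commands=[0,0,0,10,0,0,0,0,10,0,0,0,0,9,0,0,0,0,0,0],
)

```text
clock: 1.85
tool_pos: [0.4158, -0.1016, 0.2222]
orientation: [54.2, 89.5, 125.4]
force: [0.2, -0.2, -0.1]
opening: 0.0001
```

```bash
python3 - <<'E'
from plant import *; from h import *
togo(get_obs(),(.506,.141,.227))
E
```

```text
tool x,y,z in world [[-0.005, 0.007, -1.0], [-0.947, 0.322, 0.006], [0.322, 0.947, 0.005]]
shift mm [ -3.6  -7.3 258.7] turn -0.3 z 0.2222 F [ 0.15 -0.15 -0.09] t 1.85 q6 [  12.5   -3.2  -28.4   -0.5  -64.9 -121.1] open 0.00010070092136322639
```

Call:
arm_command(
  commands=[0,-2,55,0,0,0,-2,55,0,0,0,-2,55,0,0,0,-2,55,0,0,0,-1,40,0,0],
)

```text
clock: 2.48
tool_pos: [0.5079, 0.1466, 0.2236]
orientation: [48.2, 89.6, 120.3]
force: [0.8, -0.8, 0.4]
opening: 0.0005
```

```bash
python3 - <<'E'
from plant import *; from h import *
s=snapshot("wrist"); t=snapshot("scene"); import pickle; pickle.dump((s,t),open("w.pkl","wb"))
togo(get_obs(),(.506,.141,.227))
print(s["world_to_cam"],s["fov_y"],s["cx"],s["cy"])
cv2.imwrite("pics/w1.png",s["frame"])
E
```

```text
tool x,y,z in world [[-0.004, 0.006, -1.0], [-0.952, 0.306, 0.006], [0.306, 0.952, 0.005]]
shift mm [-3.9  0.4 -7.1] turn 0.7 z 0.2231 F [-0.41 -0.8  -0.61] t 2.575 q6 [  37.1    7.   -17.6   -0.5  -65.3 -144.7] open 0.000385727318777985
[[ 0.30602232  0.95200541  0.00600275 -0.2962297 ]
 [-0.91570027  0.2960654  -0.27173202  0.45534115]
 [-0.26046756  0.07765934  0.96235424 -0.26839264]
 [ 0.          0.          0.          1.        ]] 70.76988920922732 254.01250295056755 196.08768432956464
```

View pics/w1.png

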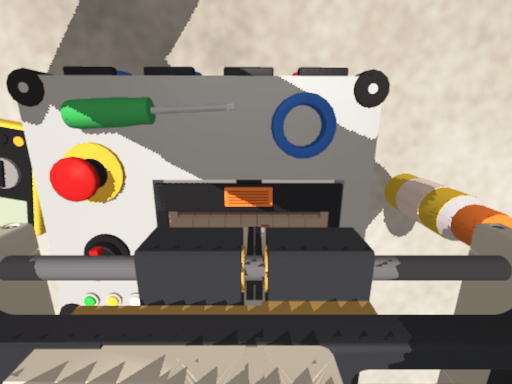

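The wrist view shows the pad at about (248,197), in the middle of the window's near edge. The tape roll (304,125) and e-stop (75,178) are both well clear.

```bash
python3 - <<'E'
from h import *; import pickle; from plant import *
s,t=pickle.load(open("w.pkl","rb"))
c,st=orange(s,(215,180,285,212),3,16); p=onplane(s,c,.123)[0]; print(c,st,p)
print("corners",onplane(s,[(st[0],c[1]),(st[0]+st[2],c[1])],.123))
q=p; print(np.linalg.norm(np.subtract(*onplane(s,[(st[0],c[1]),(st[0]+st[2],c[1])],.123))))
togo(get_obs(),(p[0],p[1],.123))
E
```

```text
[248.02251791 196.49437052] [224 187  49  20 977] [0.50684346 0.14115381 0.123     ]
corners [[0.49943723 0.11824783 0.123     ]
 [0.51455284 0.16499733 0.123     ]]
0.049132441388580805
tool x,y,z in world [[-0.004, 0.006, -1.0], [-0.952, 0.306, 0.006], [0.306, 0.952, 0.005]]
shift mm [100.1  -1.   -7.2] turn 0.7 z 0.2231 F [-0.41 -0.8  -0.61] t 2.575 q6 [  37.1    7.   -17.6   -0.5  -65.3 -144.7] open 0.000385727318777985
```

Call:
arm_command(
  commands=[35,-1,-7,0.7,0,35,0,0,0,0,15,0,0,0,0,0,0,0,0,0],
)

```text
clock: 3.08
tool_pos: [0.5071, 0.141, 0.1362]
orientation: [50.8, 89.6, 123.1]
force: [0.3, -1.0, 1.4]
opening: 0.0002
```

```bash
python3 - <<'E'
from plant import *; from h import *
togo(get_obs(),(.5068,.1411,.123))
E
```

```text
tool x,y,z in world [[-0.004, 0.006, -1.0], [-0.952, 0.305, 0.006], [0.305, 0.952, 0.005]]
shift mm [13.2  0.2 -0. ] turn 0.7 z 0.1362 F [ 0.33 -1.03  1.38] t 3.075 q6 [  36.6   11.3  -24.8   -0.5  -53.9 -144.1] open 0.0001547876294902417
```

Call:
arm_command(
  commands=[5,0,0,0,0,4,0,0,0,0,2,0,0,0,0],
)

```text
clock: 3.45
tool_pos: [0.5086, 0.1416, 0.1274]
orientation: [17.9, 89.5, 90.2]
force: [-0.7, -0.5, 0.4]
opening: 0.0003
```

Call:
arm_command(
  commands=[2,0,0,0,0],
)

```text
clock: 3.58
tool_pos: [0.5088, 0.1417, 0.1257]
orientation: [13.5, 89.5, 85.8]
force: [-0.3, -0.1, -0.3]
opening: 0.0002
```

Call:
arm_command(
  commands=[2,0,0,0,0],
)

```text
clock: 3.7
tool_pos: [0.5089, 0.1418, 0.1238]
orientation: [11.5, 89.5, 83.8]
force: [0.1, -0.2, -0.8]
opening: 0.0002
```

Call:
arm_command(
  commands=[0,2,0,0,0],
)

```text
clock: 3.82
tool_pos: [0.507, 0.1424, 0.1237]
orientation: [12.5, 89.5, 84.8]
force: [0.3, -0.5, -0.2]
opening: 0.0004
```

Call:
arm_command(
  commands=[2,0,0,0,0],
)

```text
clock: 3.95
tool_pos: [0.5068, 0.1425, 0.122]
orientation: [11.7, 89.5, 84.0]
force: [-2.4, 1.2, 4.9]
opening: 0.0005
```

Call:
arm_command(
  commands=[2,0,0,0,0],
)

```text
clock: 4.08
tool_pos: [0.5068, 0.1426, 0.1202]
orientation: [10.7, 89.5, 83.1]
force: [-2.6, -0.6, 4.5]
opening: 0.0002
```

Call:
arm_command(
  commands=[2,0,0,0,0],
)

```text
clock: 4.2
tool_pos: [0.5067, 0.1426, 0.1183]
orientation: [10.1, 89.5, 82.5]
force: [-2.0, 0.4, 5.0]
opening: 0.0007
```

Call:
arm_command(
  commands=[1,0,0,0,0],
)

```text
clock: 4.32
tool_pos: [0.5068, 0.1426, 0.1174]
orientation: [9.4, 89.5, 81.7]
force: [-4.5, 0.3, 12.1]
opening: 0.0006
```

Call:
arm_command(
  commands=[1,0,0,0,0],
)

```text
clock: 4.45
tool_pos: [0.5068, 0.1426, 0.1173]
orientation: [7.2, 89.5, 79.6]
force: [-8.4, 0.0, 18.9]
opening: 0.0001
```

The force rise marks the stop, about 6 mm down. I'm withdrawing upward now.

Call:
arm_command(
  commands=[-10,0,0,0,0,-40,3,0,0,0,-50,10,0,0,0,-50,10,0,0,0,-30,0,0,0,0],
)

```text
clock: 5.08
tool_pos: [0.4836, 0.1475, 0.3001]
orientation: [38.7, 89.6, 111.0]
force: [0.0, 0.2, -0.3]
opening: 0.0002
```

Call:
arm_command(
  commands=[0,0,0,0,0,0,0,0,0,0,0,0,0,0,0,0,0,0,0,0,0,0,0,0,0],
)

```text
clock: 5.7
tool_pos: [0.4836, 0.1476, 0.2994]
orientation: [40.3, 89.6, 112.6]
force: [-0.6, -0.3, 0.5]
opening: 0.0004
```

Call:
arm_command(
  commands=[0,0,0,0,0,0,0,0,0,0,0,0,0,0,0,0,0,0,0,0,0,0,0,0,0],
)

```text
clock: 6.32
tool_pos: [0.4835, 0.1475, 0.2989]
orientation: [48.4, 89.6, 120.7]
force: [-0.5, 0.0, 0.1]
opening: 0.0006
```

Call:
arm_command(
  commands=[0,0,0,0,0,0,0,0,0,0,0,0,0,0,0,0,0,0,0,0,0,0,0,0,0],
)

```text
clock: 6.95
tool_pos: [0.4835, 0.1475, 0.299]
orientation: [46.4, 89.6, 118.7]
force: [0.4, -0.1, -0.3]
opening: 0.0005
```

```bash
python3 - <<'E'
from plant import *; from h import *
a=snapshot("scene"); b=snapshot("wrist")
f=a["frame"][90:290,130:380]
cv2.imwrite("pics/after.png",np.hstack([cv2.resize(f,(480,384)),cv2.resize(b["frame"],(320,240)) if 0 else cv2.copyMakeBorder(cv2.resize(b["frame"],(320,240)),72,72,0,0,cv2.BORDER_CONSTANT)]))
o=get_obs(); print(o["clock"],o["tool_pos"],o["force"])
E
```

```text
7.05 [0.48354486 0.14752164 0.29900915] [ 0.32186924  0.64186202 -0.41997313]
```

View pics/after.png

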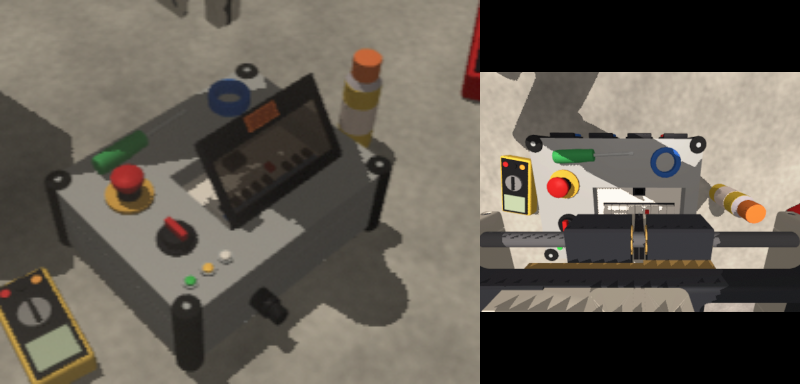

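The window stands open in the scene view, with the pad at crop position (262,117). Tape, screwdriver, can, meter and e-stop look unmoved. I'll watch two more seconds and compare.

Call:
arm_command(
  commands=[0,0,0,0,0,0,0,0,0,0,0,0,0,0,0,0,0,0,0,0,0,0,0,0,0],
)

```text
clock: 7.68
tool_pos: [0.4836, 0.1475, 0.299]
orientation: [46.4, 89.6, 118.7]
force: [-0.6, -0.1, 0.2]
opening: 0.0004
```

Call:
arm_command(
  commands=[0,0,0,0,0,0,0,0,0,0,0,0,0,0,0,0,0,0,0,0,0,0,0,0,0],
)

```text
clock: 8.3
tool_pos: [0.4835, 0.1475, 0.299]
orientation: [46.7, 89.6, 119.0]
force: [0.6, -0.7, 0.2]
opening: 0.0005
```

Call:
arm_command(
  commands=[0,0,0,0,0,0,0,0,0,0,0,0,0,0,0,0,0,0,0,0,0,0,0,0,0],
)

```text
clock: 8.93
tool_pos: [0.4836, 0.1475, 0.299]
orientation: [46.3, 89.6, 118.6]
force: [1.1, -1.3, -0.3]
opening: 0.0006
```

```bash
python3 - <<'E'
from plant import *; from h import *; import pickle
a=snapshot("scene"); old=pickle.load(open("d.pkl","rb"))["scene"]
c,_=orange(a,(240,130,290,178),3,16); print("pad px",c, "earlier ~",(130+262*250/480,90+117*200/384))
# predicted pad at 0.95 rad
bx=np.array([np.cos(np.radians(-18.5)),np.sin(np.radians(-18.5)),0]); H=np.array([.5068,.1412,.117])+.099*bx
f=192/np.tan(np.radians(a["fov_y"]/2))
for t in(0,.8,.95):
    p=H-bx*(.099*np.cos(t)-.006*np.sin(t))+np.array([0,0,.099*np.sin(t)+.006*np.cos(t)])
    q=a["world_to_cam"]@np.r_[p,1]; print(t,a["cx"]+f*q[0]/-q[2],a["cy"]-f*q[1]/-q[2])
for n,(x0,y0,x1,y1) in dict(tape=(236,128,264,153),drv=(176,148,230,182),estop=(184,174,212,200),can=(308,114,330,150),meter=(122,228,182,296)).items():
    g=[cv2.cvtColor(s["frame"][y0:y1,x0:x1],cv2.COLOR_BGR2HSV) for s in(old,a)]
    m=[cv2.moments(cv2.inRange(h,(0,130,60),(180,255,255)),True) for h in g]
    print(n,[(round(k["m10"]/k["m00"],1),round(k["m01"]/k["m00"],1)) for k in m])
o=get_obs(); print(o["clock"],o["force"])
E
```

```text
pad px [259.4        153.33333333] earlier ~ (266.45833333333337, 150.9375)
0 253.06195423836786 164.36867072694952
0.8 263.4029430472459 150.95001783202747
0.95 267.11034709779005 150.81771053298561
tape [(13.1, 10.5), (24.6, 22.4)]
drv [(19.8, 30.8), (19.9, 30.8)]
estop [(12.6, 13.9), (12.6, 13.9)]
can [(11.2, 16.9), (11.2, 16.9)]
meter [(33.2, 43.1), (33.3, 42.1)]
8.975 [ 0.48617    -0.72942356 -0.00629518]
```

The pad and tape readings disagree with the earlier ones. That could be the colour threshold or shadow, so I'll look.

```bash
python3 - <<'E'
from plant import *; from h import *; import pickle
a=snapshot("scene")["frame"]; old=pickle.load(open("d.pkl","rb"))["scene"]["frame"]
g=lambda f:cv2.convertScaleAbs(cv2.resize(f[105:225,165:345],(400,267),interpolation=cv2.INTER_CUBIC),alpha=1.6)
cv2.imwrite("pics/cmp.png",np.hstack([g(old),g(a)]))
E
```

```text
(no output)
```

View pics/cmp.png

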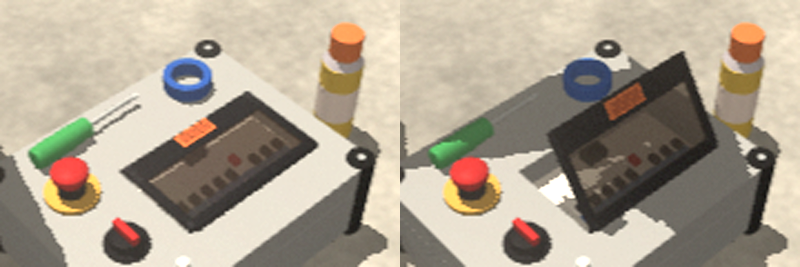

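In the comparison the tape sits at (187,80) both before and after. The arm's shadow had fooled the colour mask. The pad is at full-image (266,150), unchanged and matching the 0.95 rad prediction of (267,151).

```bash
python3 -c "
from plant import *
print(close_job())"
```

```text
the job is handed in; nothing more can be done
None
```

The smoked window is open and stayed open by itself. With the closed fingertips I pressed the orange pad straight down once, about 6 mm to its stop. The latch gave at about 5 N and the vertical force peaked at about 19 N. I then lifted the finger clear and waited about 4 s before handing in at about 9 s of robot time.

- **Window:** in the last picture the pad is at pixel (266,150). The prediction for fully open (0.95 rad) is (267,151), and the pad hadn't moved since 2 s earlier.
- **Arm:** it was clear of everything, with about zero force on the wrist.
- **Other items:** the screwdriver, e-stop and spray can measured unmoved. The multimeter's colour centre read within 1 pixel of the first picture.
- **Checks that disagreed:** the automatic colour check gave wrong positions for the tape roll and the opened pad. The arm's shadow and the colour limits probably caused this. Comparing the before and after pictures by eye showed the tape in the same place and the pad as above.

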